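# Back off the knurled nut of a drill jig and swing its leaf clear

### The arm

A 6-joint arm with a two-finger parallel gripper is mounted at the origin on the work surface. World frame = base frame: x ahead of the robot, y to its left, z up, the work surface at z = 0. Lengths are in m, angles in rad, forces in N, time in s.
With the tool pointing down it reaches from about 0.375 to 0.975 m from the base axis. Payload 3.8 kg.
Tool frame: the origin (TCP) lies on the centre line of the jaws, within the pads' length; the fingertips stand 17 mm ahead of it and the grasp point (between the pads) lies 2 mm behind it (bot.tip_extent is the distance from the TCP to the fingertips, in m); z points along the fingers, y is the line along which they close (so a half turn about z gives the same grasp; the last joint's range is limited). The gripper opens to 85 mm and grips with 20 to 120 N. Pads are 22 mm wide; open, the fingers measure 114 mm over their backs; the gripper's body (76 mm by 85 mm) begins 54 mm behind the grasp point. The pads swing forward as they close: fully open they stand 13 mm farther back than shut.
Start: joints at [1.267, 0.264, 1.604, -0, 1.274, -0.037], TCP at [0.178, 0.651, 0.248] pointing down, gripper open.
Joint ranges: [-2.63, 2.63], [-0.94, 2.18], [0.31, 2.57], [-1.31, 4.45], [0, 2.66], [-2.55, 2.55]. Speed limits (rad/s): [2.57, 2.57, 3.14, 3.14, 3.14, 3.14].

### API

Orientations are given as a rotation vector (axis times angle).
In Python, from workcell import readout, read_camera, finish_job, bot gives the robot as it stands.
- The arm moves only by the tool jog_arm, never from a script. Its argument "deltas" is one flat list of numbers, 7 for each row, row after row: the shift along the tool's x, y, z in m, then the turn, a rotation vector about the tool's x, y, z in degrees, then the gripper command: -1 is shut, 1 is fully open, values between are in proportion. A call has 1 to 8 rows; each row is the pose to reach, as a shift and turn from the pose commanded when the call began, along the tool's axes at that moment; what a row does not reach only later rows make up. A row lasts 1/10 s, in which the tool goes at most 50 mm and 8.59 degrees, less where a joint would pass 70% of its speed; a pose out of reach is approached as far as the arm can. A call with a gripper value outside its range is refused whole. The fingers move at their own pace and stop on an object; "squeeze" is the grip in N (left out, the last holds). Time passes only in rows, so rows that repeat a pose let the fingers close. It gives the time, the measured TCP pose, the force, the opening and the grip force at its end, in the units of the state.
- readout.read_state(): the state, without advancing time (a new reading comes with each control period).
- read_camera(name): name is "scene" or "top" or "wrist"; returns a dict with "color" (480x640x3 uint8, blue, green, red), "fx", "fy", "cx", "cy" (pixels), "dist" ([k1, k2, p1, p2, k3] as OpenCV has them; the pictures are not rectified), "origin" and "attitude" of the camera in the world. Camera axes: x right, y down, z forward; pixel columns grow to the right and rows downward; lengths in m; the calibration is good to about 2 mm. A picture is of the moment at which its call begins. There is no depth.
- finish_job(): hands the job in; it is judged then, once.
The state is a dict: "time": time; "q": joint angles; "joint_vel": joint speeds; "joint_torque": joint torques, N m; "tool_pos": TCP position; "tcp_rot": TCP orientation; "wrist_force": force on the tool from outside, world axes, zero at the start; "torque": the same for the moment, N m; "width": opening from 0.0 (shut) to 1.0 (fully open); "grip_force": force on a finger pad.
Only numpy, scipy, OpenCV 4.12 (cv2) and the standard library are available. Lean on these libraries where they do the work, as an engineer would, in place of code of your own. Each camera call takes 0.05 s, during which the arm holds its last target. There are 200 camera calls.

### The job

The forged strap in the drill jig has been drilled. Loosen the big knurled nut by rolling a fingertip along its rim, two full turns anticlockwise (seen from above), and leave it there on its stud; then push the jig's swing leaf round with a finger, away from the nut, until it stands about square to where it was. Leave the strap lying in the jig and everything else on the bench where it is: nothing is to be picked up.

Things in the scene. Friction and masses are not known exactly. Their poses are not given: they have to be found in the camera images.
- jig: Iron drill jig bolted to the bench: base 150 (its x) x 250 (its y) x 16 mm thick. Origin: centre of the base's underside, on the bench; z up. The upright stud with the knurled nut stands at (0, -75) mm, the leaf's hinge pin at (0, +75) mm, the work strap between them. Apart from pin, stud, nut and leaf nothing of the jig is higher than 46 mm.
- nut (a joint): Turn of the knurled nut about its upright stud, rad: 0 = tight, as at the start; grows anticlockwise seen from above (loosening), a full turn = 6.283; a stop bars it below 0. It climbs the stud 2.5 mm a turn, turns against light even friction (about 1 N along the rim) and stays where it is left.
- nut_middle (a point): The knurled nut: steel disc 90 mm across, 16 mm thick, axis upright; round its rim 40 upright ridges 1.5 mm high, 7 mm apart. Point: on its axis, half-way through the disc, 78 mm above the bench when tight (rim from 70 to 86 mm); climbs with the nut. Below the disc: a 36 mm round spigot, 8 mm of it in sight, then the leaf's end. A finger has free room all round the rim.
- nut_mark (a point): Outer end of a white chalk line on the nut's top, drawn from hub to rim (and down the rim): 43 mm from the axis, on the top face; turns with the nut. It points along the jig's -x when tight and again after each full turn.
- stud_top (a point): Top of the threaded stud, on its axis, 116 mm above the bench; the stud is 20 mm across. Round it the nut has a hub 40 mm across that stands 8 mm above the disc.
- leaf (a joint): Angle of the swing leaf about its upright hinge pin, rad: 0 = shut over the strap, its end hooked round the stud; grows anticlockwise seen from above, the free end going to the jig's +x; stop at 1.75. The nut's spigot, sunk in a pocket of the leaf, locks it till the nut is 1.3 turns loose; then light friction (about 2 N at 75 mm from the pin); stays where it is left.
- leaf_edge (a point): The leaf: flat steel bar 40 mm wide from hinge pin to past the stud (56 mm wide there), underside 46 and top 62 mm above the bench. Point, moving with it: 75 mm from the pin's axis, on the edge that looks to the jig's -x when shut, half-way up: a place to push. Beside it on the leaf's top is a drill bush, 31 mm across, standing up 6 mm.
- jig_hinge (a point): On the axis of the leaf's hinge pin, 54 mm above the bench (half-way up the leaf). The pin's cap is 34 mm across and ends 68.5 mm above the bench.
- work_middle (a point): The work strap: loose forged flat steel, 120 x 40 x 10 mm, one end round, lying along the jig's x in a nest of low dowel pins, under the leaf. Point: its centre, 31 mm above the bench; its top is 36 mm above the bench, 10 mm below the leaf (the drill bush reaches down to just above it).
- spare_middle (a point): Bystander: a second forged strap, already drilled, loose on the bench; same size as the work strap (120 x 40 x 10 mm). Point: its centre, 5 mm above the bench.
- hammer_grip (a point): Bystander: a loose hand hammer lying on the bench, 260 mm long, wooden handle 26 mm thick. Point: on the handle, 13 mm above the bench.
- chisel: Bystander: a loose steel cold chisel lying on the bench, 150 x 16 x 16 mm, along its own x. Origin: underside, mid-length.
- brush_grip (a point): Bystander: a loose wooden brush lying on the bench, 200 mm long, 42 mm wide, 20 mm high. Point: on its handle, 10 mm above the bench.
- tin: Bystander: a loose closed round tin standing on the bench, 79 mm across, 52 mm tall. Origin: centre of its underside.
- mug: Bystander: a loose white enamel mug standing on the bench, 80 mm across, 85 mm tall, handle to its own +y. Origin: centre of its underside.
- drills: Bystander: a loose wooden block 60 x 100 x 32 mm with four drills standing in it, 97 mm tall in all. Origin: centre of its underside.

How it is judged:
On the way, in this order (a step that is already met when the one before it is completed fails the run):
1. the nut is loosened two full turns (1.8 to 2.2), the leaf still shut over the strap (value of joint nut between 11.31 and 13.823 rad and value of joint leaf below 0.3 rad), for 0.2 s.
2. the leaf is swung round, clear of the strap (value of joint leaf above 1.2 rad), for 0.2 s.
At the end, for the whole second after the job is handed in: The nut stands two full turns loose (1.8 to 2.2 turns), the leaf is swung at least 69 degrees (1.2 rad) from shut, both at rest; the work strap lies in its nest (within 8 mm of its start) and every bystander within 20 mm of its start (value of joint nut between 11.31 and 13.823 rad and value of joint leaf above 1.2 rad and velocity of joint leaf between -0.05 and 0.05 rad/s and velocity of joint nut between -0.1 and 0.1 rad/s and distance of work_middle from where it was at the start of the episode below 0.008 m and distance of each of spare_middle, hammer_grip, chisel, brush_grip, tin, mug, drills from where it was at the start of the episode below 0.02 m); the robot touches nothing.
It fails at once if the work strap is lifted or shifted out of its nest (moved over 8 mm) (distance of work_middle from where it was at the start of the episode above 0.008 m).
It fails at once if a bystander is disturbed or lifted (moved over 20 mm) (distance of any of spare_middle, hammer_grip, chisel, brush_grip, tin, mug, drills from where it was at the start of the episode above 0.02 m).
It fails at once if the nut is run on up the stud, three turns or more (value of joint nut above 18.85 rad).
It also fails if it takes over 72 s, if anything falls off the work surface, if the arm or the gripper's body presses on something with over 40 N, if the wrist force passes 120 N, or if a joint passes its speed limit or range.

## Working session

There is one attempt and no reset: what is moved stays moved. The work goes in short steps, Python scripts to look and compute and a tool call to move; the robot and the scene stay as the last step left them, time stands still between calls to the robot, and variables do not carry over. Pictures are saved under pics/ and viewed, at most 10 in all, crops included, and the job is handed in when it is done.

Besides the shell and the picture viewer there is one more tool, called as name(argument=value, ...), one argument or row to a line, values as JSON. jog_arm: Moves the arm, as the interface text tells. Its arguments: {"type":"object","properties":{"deltas":{"type":"array"},"squeeze":{"type":"number"}},"required":["deltas"]}

```bash
ls; mkdir -p pics
python3 - <<'E'
from workcell import readout, read_camera, bot
import cv2
for n in ("top","scene"):
    c=read_camera(n); cv2.imwrite(f"pics/{n}0.png",c["color"]); print(n,{k:v for k,v in c.items() if k!="color"})
s=readout.read_state(); print(s["tool_pos"],s["tcp_rot"],s["time"],bot.tip_extent)
E
```

```text
pics
top {'fx': 508.1789831702532, 'fy': 508.1789831702532, 'cx': 312.86877638191316, 'cy': 231.12370923484747, 'dist': array([-0.04106447,  0.        ,  0.        ,  0.        ,  0.        ]), 'origin': array([0.48481978, 0.00942007, 1.21451517]), 'attitude': array([-2.20571284,  2.18613145, -0.07121454])}
scene {'fx': 488.53341744964774, 'fy': 488.53341744964774, 'cx': 318.36249124851673, 'cy': 242.62321197175385, 'dist': array([-0.10254788,  0.        ,  0.        ,  0.        ,  0.        ]), 'origin': array([1.36234861, 0.40092842, 0.69234258]), 'attitude': array([-1.28735225, -2.01042536,  1.10472809])}
[0.1777564  0.65051367 0.2470753 ] [-0.41781207 -3.11333941  0.00319191] 0.1 0.017
```

View pics/top0.png

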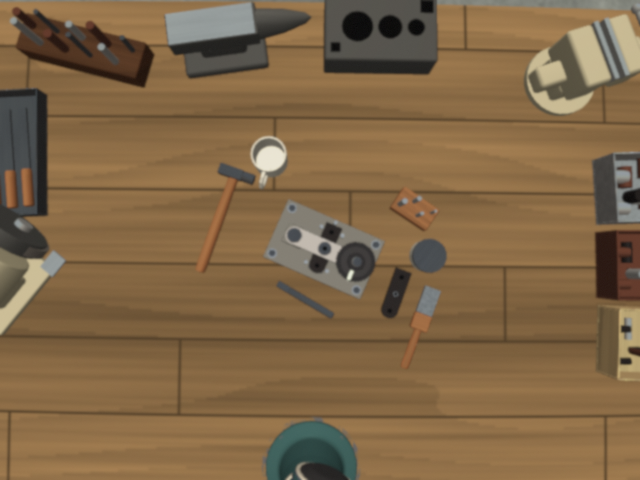

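View pics/scene0.png

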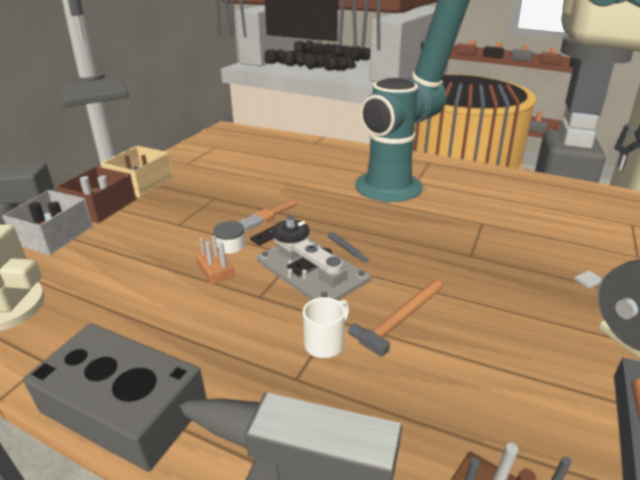

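```bash
cat > h.py <<'E'
import numpy as np, cv2
from scipy.spatial.transform import Rotation as R
from workcell import readout, read_camera
def ray(c,u,v):
    K=np.array([[c["fx"],0,c["cx"]],[0,c["fy"],c["cy"]],[0,0,1]])
    p=cv2.undistortPoints(np.array([[[u,v]]],float),K,c["dist"])[0,0]
    return R.from_rotvec(c["attitude"]).apply([p[0],p[1],1.])
def at(c,u,v,z):
    d=ray(c,u,v); return c["origin"]+d*(z-c["origin"][2])/d[2]
def proj(c,P):
    K=np.array([[c["fx"],0,c["cx"]],[0,c["fy"],c["cy"]],[0,0,1]])
    r=R.from_rotvec(c["attitude"]).inv()
    return cv2.projectPoints(np.array([P],float),r.as_rotvec(),-r.apply(c["origin"]),K,c["dist"])[0][0,0]
E
python3 - <<'E'
from h import *
c=read_camera("top")
cv2.imwrite("pics/topc.png",cv2.resize(c["color"][130:380,190:460],None,fx=2.9,fy=2.4 if 0 else 2.4*0+2.4,interpolation=cv2.INTER_CUBIC))
for n,u,v,z in [("hinge",294,235,.0685),("nut",356,261,.094),("mark",349,277,.086)]: print(n,at(c,u,v,z))
E
```

```text
hinge [0.54149348 0.04362826 0.0685    ]
nut [ 0.48410887 -0.09432264  0.094     ]
mark [ 0.44857718 -0.07969112  0.086     ]
```

View pics/topc.png

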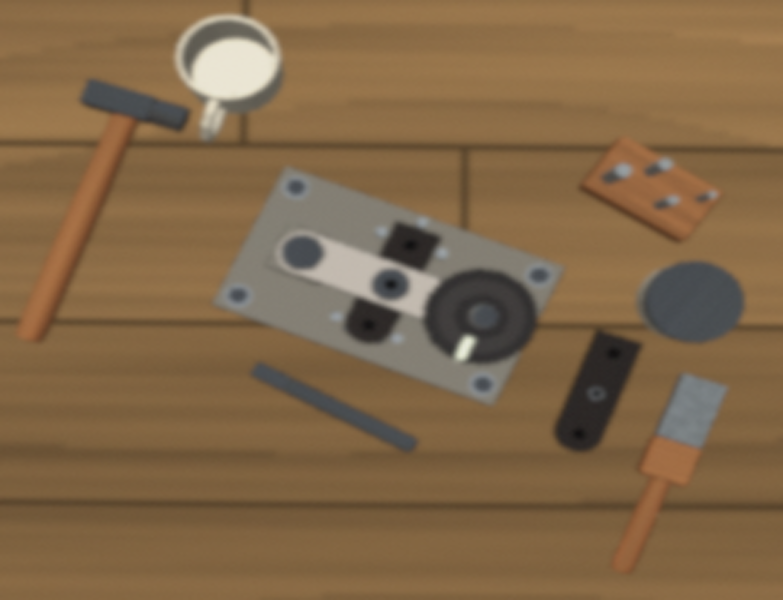

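jog_arm(
  deltas=[-0.58,-0.651,0,0,0,7.8,-1,-0.58,-0.651,0,0,0,7.8,-1,-0.58,-0.651,0,0,0,7.8,-1,-0.58,-0.651,0,0,0,7.8,-1,-0.58,-0.651,0,0,0,7.8,-1,-0.58,-0.651,0,0,0,7.8,-1,-0.58,-0.651,0,0,0,7.8,-1,-0.58,-0.651,0,0,0,7.8,-1],
)

```text
time: 0.95
tool_pos: [0.3561, 0.2909, 0.2482]
tcp_rot: [0.628, 3.078, 0.0]
wrist_force: [0.4, -1.0, -0.3]
width: 0.001
grip_force: 0.0
```

jog_arm(
  deltas=[-0.358,-0.305,0,0,0,0,-1,-0.358,-0.305,0,0,0,0,-1,-0.358,-0.305,0,0,0,0,-1,-0.358,-0.305,0,0,0,0,-1,-0.358,-0.305,0,0,0,0,-1,-0.358,-0.305,0,0,0,0,-1,-0.358,-0.305,0,0,0,0,-1,-0.358,-0.305,0,0,0,0,-1],
)

```text
time: 1.75
tool_pos: [0.5346, -0.0672, 0.2481]
tcp_rot: [0.629, 3.078, 0.0]
wrist_force: [1.1, 1.7, -0.8]
width: -0.003
grip_force: 0.0
```

jog_arm(
  deltas=[0,0,0.03,0,0,0,-1,0,0,0.03,0,0,0,-1],
)

```text
time: 1.95
tool_pos: [0.5317, -0.0662, 0.2141]
tcp_rot: [-0.632, -3.069, 0.0]
wrist_force: [-1.1, 0.6, -1.6]
width: -0.004
grip_force: 0.0
```

Run:
```python
from h import *
c=read_camera("wrist"); cv2.imwrite("pics/w1.png",c["color"])
s=readout.read_state(); print(s["tool_pos"],s["tcp_rot"],s["q"],c["origin"])
N=np.array([.483,-.0945]);H=np.array([.5415,.0436])
for n,p in [("nut",[*N,.086]),("hinge",[*H,.0685])]: print(n,proj(c,p))
tip=s["tool_pos"]-[0,0,.017]; print("tip",proj(c,tip))
```

```text
[ 0.53211111 -0.06530332  0.21566846] [-6.29591120e-01 -3.07126049e+00 -1.49656874e-04] [-1.68769662e-01  2.88734965e-02  1.93319907e+00  3.36029852e-04
  1.18597821e+00 -1.33530674e+00] [ 0.46651631 -0.03852994  0.34060657]
nut [252.18297661 185.4364233 ]
hinge [486.42135994 181.07564536]
tip [329.25887796 319.76258206]
```

View pics/w1.png

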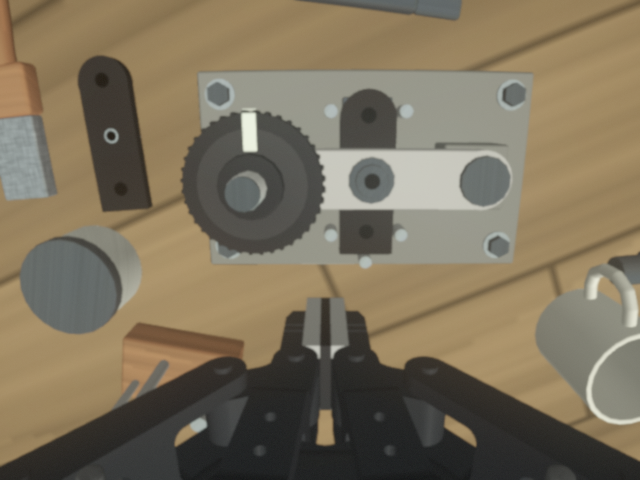

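jog_arm(
  deltas=[-0.04,-0.061,0,0,0,0,-1,-0.04,-0.061,0,0,0,0,-1,-0.04,-0.061,0.045,0,0,0,-1,-0.04,-0.061,0.09,0,0,0,-1,-0.04,-0.061,0.11,0,0,0,-1,-0.04,-0.061,0.1255,0,0,0,-1,-0.04,-0.061,0.1255,0,0,0,-1,-0.04,-0.061,0.1255,0,0,0,-1],
)

```text
time: 2.8
tool_pos: [0.5482, -0.1366, 0.0942]
tcp_rot: [0.627, 3.077, -0.0]
wrist_force: [-0.2, -0.5, 0.9]
width: -0.0
grip_force: 0.0
```

```bash
cat > st.py <<'E'
from h import *
s=readout.read_state(); N=np.array([.482,-.0935]);X=np.array([-.92,.392]);Y=np.array([.392,.92])
d=s["tool_pos"][:2]-N; f=s["wrist_force"]
print("t",s["time"],"rel mm",np.round(1e3*np.array([d@X,d@Y]),1),"z",s["tool_pos"][2],"f",np.round([f[:2]@X,f[:2]@Y,f[2]],1))
E
python3 st.py
python3 - <<'E'
from h import *
c=read_camera("wrist"); cv2.imwrite("pics/w2.png",c["color"])
E
```

```text
t 2.8 rel mm [-77.8 -13.7] z 0.09419040985383309 f [-0.  -0.6  0.9]
```

View pics/w2.png

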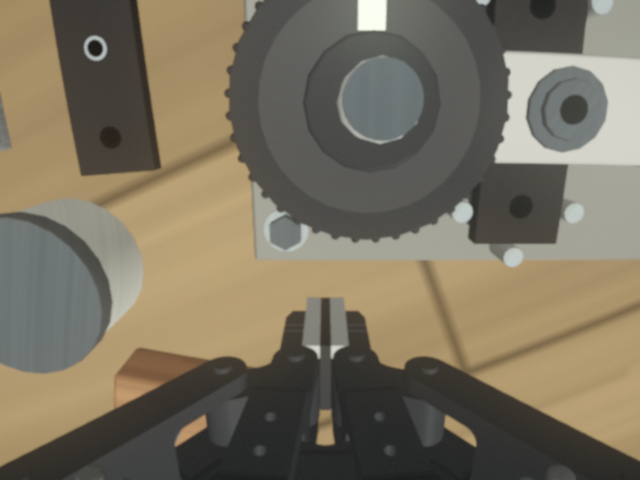

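jog_arm(
  deltas=[0.012,0,0.003,0,0,0,-1,0.016,0,0.003,0,0,0,-1,0.019,0,0.003,0,0,0,-1,0.022,0,0.003,0,0,0,-1,0.022,0,0.003,0,0,0,-1],
)

```text
time: 3.35
tool_pos: [0.5273, -0.1285, 0.0904]
tcp_rot: [0.628, 3.076, -0.0]
wrist_force: [0.7, 0.2, -0.2]
width: -0.003
grip_force: 0.5
```

```bash
python3 st.py
```

```text
t 3.35 rel mm [-55.4 -14.4] z 0.09036266697912267 f [-0.5  0.4 -0.2]
```

jog_arm(
  deltas=[0.002,0.003,0,0,0,0,-1,0.003,0.006,0,0,0,0,-1,0.003,0.006,0,0,0,0,-1],
)

```text
time: 3.65
tool_pos: [0.53, -0.1229, 0.0911]
tcp_rot: [0.627, 3.07, -0.002]
wrist_force: [6.5, -4.1, -2.8]
width: -0.003
grip_force: 4.1
```

```bash
python3 st.py
```

```text
t 3.65 rel mm [-55.7  -8.3] z 0.09108459464951318 f [-7.6 -1.2 -2.8]
```

jog_arm(
  deltas=[-0.0006,0.0083,0,0,0,0,-1,-0.0006,0.0153,0,0,0,0,-1,0.0009,0.0264,0,0,0,0,-1,0.0052,0.0368,0,0,0,0,-1],
)

```text
time: 4.05
tool_pos: [0.538, -0.0858, 0.0907]
tcp_rot: [0.629, 3.075, 0.0]
wrist_force: [2.0, -0.9, 1.1]
width: 0.0
grip_force: 0.8
```

```bash
python3 st.py
python3 - <<'E'
from h import *
c=read_camera("wrist"); cv2.imwrite("pics/w3.png",c["color"][:300])
E
```

```text
t 4.05 rel mm [-48.5  29.1] z 0.09065951250002702 f [-2.2 -0.1  1.1]
```

View pics/w3.png

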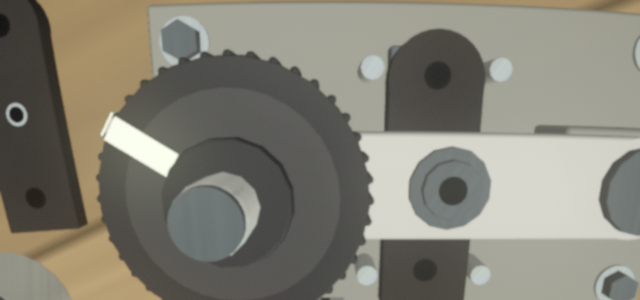

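jog_arm(
  deltas=[0.0075,0.0062,0,0,0,0,-1,0.0162,0.0129,0,0,0,0,-1,0.0263,0.0171,0,0,0,0,-1,0.0372,0.0185,0,0,0,0,-1],
)

```text
time: 4.5
tool_pos: [0.5166, -0.0504, 0.0927]
tcp_rot: [0.63, 3.062, 0.015]
wrist_force: [18.3, 20.8, -2.1]
width: -0.002
grip_force: 12.7
```

```bash
cat >> st.py <<'E'
# chalk mark direction in tool axes, from the wrist picture
c=read_camera("wrist"); im=c["color"][:300].astype(int)
z=.086+.0025*globals().get("turns",0)
m=(im.min(2)>215); ys,xs=np.nonzero(m)
P=np.array([at(c,x,y,.088)[:2] for x,y in zip(xs[::7],ys[::7])]).reshape(-1,2)-N
r=np.hypot(*P.T); P=P[(r>.022)&(r<.047)]
if len(P)>5: 
    p=np.median(P,0); print("mark px",len(P),"turned deg",round(np.degrees(np.arctan2(-(p@Y),p@X))%360))
else: print("mark unseen")
E
python3 st.py
```

```text
t 4.5 rel mm [-15.   53.2] z 0.09271509372934857 f [-8.7 26.3 -2.1]
mark unseen
```

jog_arm(
  deltas=[0.01,0.0025,0,0,0,0,-1,0.02,0.0025,0,0,0,0,-1,0.031,0.0011,0,0,0,0,-1,0.0413,-0.0032,0,0,0,0,-1],
)

```text
time: 4.95
tool_pos: [0.4698, -0.0381, 0.0907]
tcp_rot: [-0.628, -3.078, -0.006]
wrist_force: [0.4, 2.9, 4.2]
width: -0.002
grip_force: 1.9
```

```bash
python3 st.py
python3 - <<'E'
from h import *
c=read_camera("wrist"); cv2.imwrite("pics/w4.png",c["color"])
E
```

```text
t 4.95 rel mm [32.9 46.2] z 0.09065686003536495 f [0.7 2.8 4.2]
mark unseen
```

View pics/w4.png

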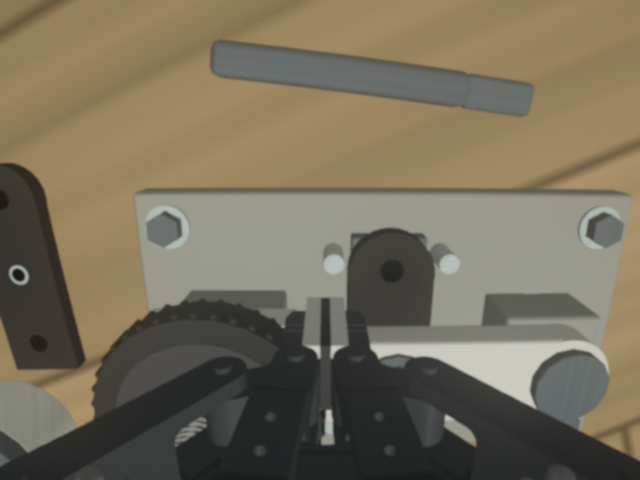

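jog_arm(
  deltas=[0.008,-0.0075,0,0,0,0,-1,0.0146,-0.016,0,0,0,0,-1,0.0188,-0.0261,0,0,0,0,-1,0.0202,-0.0368,0,0,0,0,-1,0.0202,-0.0478,0,0,0,0,-1],
)

```text
time: 5.55
tool_pos: [0.4294, -0.0769, 0.0888]
tcp_rot: [-0.628, -3.072, -0.0]
wrist_force: [-4.7, 3.0, 3.4]
width: 0.004
grip_force: 3.2
```

```bash
python3 st.py
```

```text
t 5.55 rel mm [54.9 -5.4] z 0.088785720895254 f [5.5 0.9 3.4]
mark unseen
```

jog_arm(
  deltas=[-0.0014,-0.0137,0,0,0,0,-1,-0.0056,-0.0238,0,0,0,0,-1,-0.0122,-0.0323,0,0,0,0,-1,-0.0207,-0.0389,0,0,0,0,-1,-0.0308,-0.0431,0,0,0,0,-1,-0.0415,-0.045,0,0,0,0,-1,-0.0515,-0.0455,0,0,0,0,-1,-0.0615,-0.0455,0,0,0,0,-1],
)

```text
time: 6.4
tool_pos: [0.4692, -0.1495, 0.0894]
tcp_rot: [-0.623, -3.076, 0.017]
wrist_force: [-7.4, -19.6, -0.8]
width: 0.001
grip_force: 10.3
```

```bash
python3 st.py
```

```text
t 6.4 rel mm [-10.1 -56.6] z 0.08936098924611258 f [ -0.9 -20.9  -0.8]
mark px 216 turned deg 20
```

Run:
```python
from h import *
c=read_camera("wrist"); cv2.imwrite("pics/w5.png",c["color"])
```

```text
(no output)
```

View pics/w5.png

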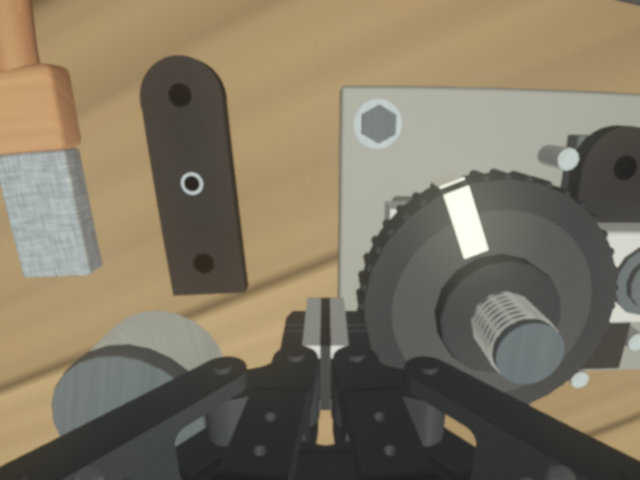

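jog_arm(
  deltas=[-0.0107,0.0004,0,0,0,0,-1,-0.0208,0.0046,0,0,0,0,-1,-0.0293,0.0112,0,0,0,0,-1,-0.0359,0.0197,0,0,0,0,-1,-0.0405,0.0298,0,0,0,0,-1,-0.0425,0.0405,0,0,0,0,-1,-0.0425,0.053,0,0,0,0,-1,-0.041,0.0665,0,0,0,0,-1],
)

```text
time: 7.3
tool_pos: [0.5391, -0.0979, 0.091]
tcp_rot: [0.627, 3.071, -0.0]
wrist_force: [4.1, -1.1, -2.6]
width: -0.002
grip_force: 1.9
```

```bash
python3 st.py
```

```text
t 7.3 rel mm [-54.3  18.3] z 0.09103184501224126 f [-4.2  0.6 -2.6]
mark px 204 turned deg 147
```

jog_arm(
  deltas=[0.0046,0.01,-0.001,0,0,0,-1,0.0113,0.0187,-0.002,0,0,0,-1,0.02,0.0254,-0.002,0,0,0,-1,0.0301,0.0296,-0.002,0,0,0,-1,0.041,0.0315,-0.002,0,0,0,-1,0.051,0.0315,-0.002,0,0,0,-1,0.061,0.0315,-0.002,0,0,0,-1,0.0719,0.0296,-0.002,0,0,0,-1],
)

```text
time: 8.15
tool_pos: [0.4834, -0.0369, 0.0933]
tcp_rot: [0.63, 3.074, 0.015]
wrist_force: [0.3, 15.0, 2.4]
width: 0.002
grip_force: 6.8
```

```bash
python3 st.py
```

```text
t 8.15 rel mm [20.9 52.6] z 0.09325364162800857 f [ 5.6 13.9  2.4]
mark unseen
```

jog_arm(
  deltas=[0.0099,-0.0037,0,0,0,0,-1,0.0184,-0.0103,0,0,0,0,-1,0.025,-0.0188,0,0,0,0,-1,0.0292,-0.0289,0,0,0,0,-1,0.0306,-0.0396,0,0,0,0,-1,0.0306,-0.0486,0,0,0,0,-1,0.045,-0.055,0,0,0,0,-1,0.06,-0.055,0,0,0,0,-1],
)

```text
time: 9.0
tool_pos: [0.4036, -0.0708, 0.0918]
tcp_rot: [0.63, 3.077, -0.001]
wrist_force: [-0.1, -0.4, -0.3]
width: -0.005
grip_force: 0.0
```

jog_arm(
  deltas=[0,0,-0.05,0,0,0,-1,0,0,-0.1,0,0,0,-1,-0.05,0,-0.1,0,0,0,-1,-0.1,0,-0.1,0,0,0,-1,-0.14,0,-0.1,0,0,0,-1,-0.14,0,-0.1,0,0,0,-1,-0.14,0,-0.1,0,0,0,-1],
)

```text
time: 9.7
tool_pos: [0.5325, -0.1253, 0.1911]
tcp_rot: [-0.63, -3.076, 0.0]
wrist_force: [-0.6, -0.1, 0.2]
width: 0.003
grip_force: 0.0
```

```bash
python3 st.py
python3 - <<'E'
from h import *
c=read_camera("wrist"); cv2.imwrite("pics/w6.png",c["color"])
E
```

```text
t 9.7 rel mm [-58.9  -9.4] z 0.19105213912932267 f [ 0.5 -0.3  0.2]
mark px 85 turned deg 5
```

View pics/w6.png

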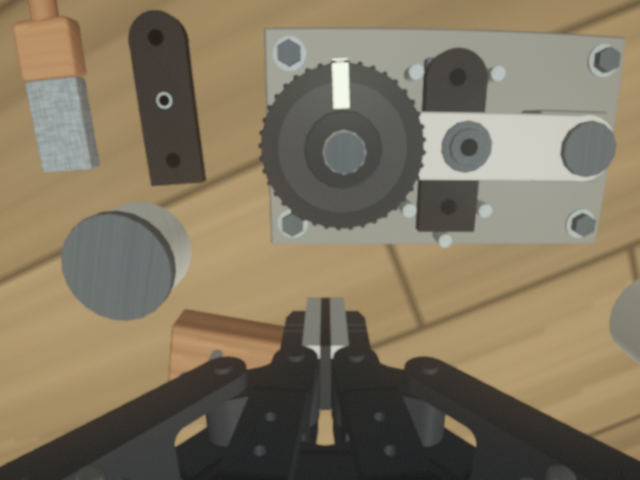

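jog_arm(
  deltas=[0.04,0.028,0,0,0,0,-1,0.08,0.056,0,0,0,0,-1,0.117,0.082,0,0,0,0,-1,0.117,0.082,0.03,0,0,0,-1,0.117,0.082,0.07,0,0,0,-1,0.117,0.082,0.105,0,0,0,-1,0.117,0.082,0.124,0,0,0,-1,0.117,0.082,0.124,0,0,0,-1],
)

```text
time: 10.6
tool_pos: [0.4526, -0.0026, 0.0648]
tcp_rot: [-0.626, -3.071, 0.002]
wrist_force: [0.1, 1.0, -0.2]
width: -0.001
grip_force: 0.0
```

```bash
python3 st.py
```

```text
t 10.6 rel mm [62.7 72.1] z 0.064787609318016 f [ 0.3  0.9 -0.2]
mark unseen
```

jog_arm(
  deltas=[-0.015,0.001,-0.003,0,0,0,-1,-0.03,0.002,-0.003,0,0,0,-1,-0.04,0,-0.003,0,0,0,-1,-0.0495,-0.0032,-0.003,0,0,0,-1,-0.06,-0.004,-0.003,0,0,0,-1,-0.07,-0.004,-0.003,0,0,0,-1,-0.08,-0.002,-0.003,0,0,0,-1,-0.09,0.001,-0.003,0,0,0,-1],
)

```text
time: 11.45
tool_pos: [0.5407, -0.0377, 0.0705]
tcp_rot: [-0.629, -3.077, 0.0]
wrist_force: [-3.6, 1.1, 0.8]
width: 0.006
grip_force: 1.3
```

```bash
python3 st.py
```

```text
t 11.45 rel mm [-32.1  74.3] z 0.07046804014910535 f [ 3.8 -0.4  0.8]
mark px 308 turned deg 8
```

jog_arm(
  deltas=[-0.01,0.005,0,0,0,0,-1,-0.0196,0.0106,0,0,0,0,-1,-0.028,0.0185,0,0,0,0,-1,-0.0353,0.0269,0,0,0,0,-1,-0.041,0.0355,0,0,0,0,-1,-0.045,0.0445,0,0,0,0,-1,-0.045,0.046,0,0,0,0,-1,-0.045,0.046,0,0,0,0,-1],
)

```text
time: 12.3
tool_pos: [0.6008, -0.0121, 0.0711]
tcp_rot: [0.627, 3.077, 0.001]
wrist_force: [-0.9, -0.4, -0.7]
width: -0.002
grip_force: 0.0
```

```bash
python3 st.py
```

```text
t 12.3 rel mm [-77.3 121.5] z 0.07105987322579649 f [ 0.7 -0.7 -0.7]
mark unseen
```

Back off away from the leaf, then up, and look.

jog_arm(
  deltas=[0,-0.02,0,0,0,0,-1,0,-0.035,0,0,0,0,-1,0,-0.035,-0.05,0,0,0,-1,0,-0.035,-0.1,0,0,0,-1,0,-0.035,-0.15,0,0,0,-1,0,-0.035,-0.15,0,0,0,-1,0,-0.035,-0.15,0,0,0,-1],
)

```text
time: 13.05
tool_pos: [0.5871, -0.0456, 0.2233]
tcp_rot: [0.629, 3.073, 0.001]
wrist_force: [-0.3, -0.1, -0.4]
width: 0.001
grip_force: 0.0
```

```bash
python3 st.py
python3 - <<'E'
from h import *
c=read_camera("wrist"); cv2.imwrite("pics/w7.png",c["color"])
E
```

```text
t 13.05 rel mm [-78.   85.2] z 0.2233148693029805 f [ 0.2 -0.2 -0.4]
mark px 49 turned deg 6
```

View pics/w7.png

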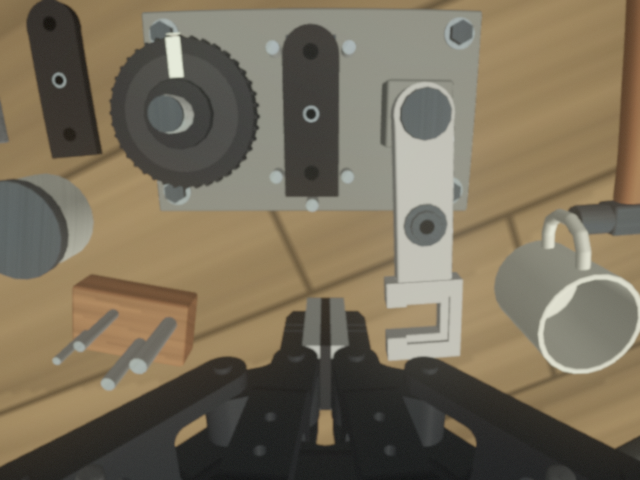

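The leaf stands square to where it was (hinge at pixel (426,112), free end at (424,320)). The chalk mark on the nut points back along -x, two turns on. The strap is in its nest, the bystanders are undisturbed and the arm is clear.

```bash
python3 -c "
from workcell import finish_job; print(finish_job())"
```

```text
the job is handed in; nothing more can be done
None
```

The nut is two turns loose, the leaf stands about square to its shut position, the strap and everything else on the bench were left in place, and the job is handed in (no verdict came back).

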